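# Load the cheese case and hold its lid for a customer

### The arm

A 6-joint arm with a two-finger parallel gripper is mounted at the origin on the work surface. World frame = base frame: x ahead of the robot, y to its left, z up, the work surface at z = 0. Lengths are in m, angles in rad, forces in N, time in s.
With the tool pointing down it reaches from about 0.325 to 0.775 m from the base axis. Payload 5.5 kg.
Tool frame: the origin (TCP) lies midway between the tips of the shut fingers; the grasp point (between the pads) lies 19 mm behind it; z points along the fingers, y is the line along which they close (so a half turn about z gives the same grasp; the last joint's range is limited). The gripper opens to 88 mm and grips with 3 to 60 N. Pads are 20 mm wide; open, the fingers measure 115 mm over their backs; the gripper's body (75 mm by 178 mm) begins 61 mm behind the grasp point.
Start: joints at [1.102, 0.091, 1.231, -0, 1.82, -0.057], TCP at [0.24, 0.55, 0.223] pointing down, gripper open.
Joint ranges: [-2.87, 2.87], [-0.86, 2.18], [0.17, 2.46], [-1.51, 4.65], [0.06, 2.69], [-2.65, 2.65]. Speed limits (rad/s): [2.57, 2.57, 3.01, 3.14, 3.14, 3.14].

### API

Orientations are given as a unit quaternion [w, x, y, z].
In Python, from bench import ctrl gives the robot as it stands. The module is installed in compiled form; this text tells all that it offers.
- The arm moves only by the shell command python3 -m pendant 'ROWS'. ROWS is JSON, a list of rows, each an object with "hand": the closure, from -1 (fully open) to 1 (shut); "linear": the shift along the tool's x, y, z in mm, a list of three; "twist": the turn about the tool's z in units of 5 degrees (1.0 is 5 degrees). A call has 1 to 8 rows; each row shifts and turns the commanded pose from where the row before left it, along the tool's axes as they then stand; what a row does not reach is not made up. A row lasts 1/12 s, in which the tool goes at most 41.7 mm and 7.16 degrees, less where a joint would pass 70% of its speed; a pose out of reach is approached as far as the arm can. A call with a gripper value outside its range is refused whole. The fingers move at their own pace and stop on an object; the grip force is fixed at half the most. Time passes only in rows, so rows that do not move let the fingers close. It gives the time, the measured TCP pose, the force, the opening and the grip force at its end, in the units of the state.
- ctrl.get_state(): the state, without advancing time (a new reading comes with each control period).
- ctrl.grab_frame(name): name is "side" or "top"; returns a dict with "img" (384x512x3 uint8, red, green, blue), "z_map" (384x512 float32, m along the optical axis (not along the pixel's ray), 0 where there is no reading), "camera_matrix" (3x3 intrinsics, pixels), "k1" (the pictures are not rectified: a ray, as slopes to the right and down, at radius r is drawn at 1 + k1 r^2 times it, then the intrinsics apply), "R" (3x3) and "t" (3): a world point X has camera coordinates R X + t. Camera axes: x right, y down, z forward; pixel columns grow to the right and rows downward; lengths in m; the calibration is good to about 2 mm. A picture is of the moment at which its call begins.
- ctrl.finish_job(): hands the job in; it is judged then, once.
The state is a dict: "time_s": time; "q": joint angles; "joint_velocities": joint speeds; "effort": joint torques, N m; "eef_pos": TCP position; "tcp_rot": TCP orientation; "ft_force": force on the tool from outside, world axes, zero at the start; "wrist_torque": the same for the moment, N m; "width": opening from 0.0 (shut) to 1.0 (fully open); "grip_force": force on a finger pad.
Only numpy, scipy, OpenCV 4.12 (cv2) and the standard library are available. Lean on these libraries where they do the work, as an engineer would, in place of code of your own. Each camera call takes 0.05 s, during which the arm holds its last target. There are 200 camera calls.

### The job

Set the small round wooden cheese box with the red label gently down, upright, on the pulled-out tray of the counter display case and slide that tray fully home. Then lift the case's clear lid 50 degrees from closed so that the customer can reach in, and keep holding it there: it falls shut if let go, so finish while your fingers are still holding it up. Leave all the other goods where they are.

Things in the scene. Friction and masses are not known exactly. Their poses are not given: they have to be found in the camera images.
- box_red: the cheese to load: a round box of pale spruce wood, 60 mm in diameter, 36 mm high, about 0.11 kg, with a red label disc on top and a red band round its lid. Origin: centre of its underside; z up. It starts on the serving board, in one of three places in a row
- board: brown wooden serving board, fixed, 340 x 150 x 18 mm (x, y, z); origin: centre of its underside. Three cheeses stand on its top face (18 mm up) in a row along its x axis, about 95 mm apart, so take them with the fingers on the board's y sides
- case: fixed counter display case: white plinth, clear sides, 340 x 280 mm (x, y), 184 mm high at its staff side (+y), 93 mm at its customer side (-y). Origin: centre of its underside. Staff side: clear header 112 to 184 mm up, reaching y = +143 mm; below it two trays, centre lines at x = -83 mm (the one pulled out) and x = +83 mm (fixed, holds two slabs)
- tray (a joint): how far the pulled-out tray is out (m): 0 = fully home, 0.20 = end stop; starts 0.15 to 0.18 out. It slides freely along the case's y axis (about 1.2 N friction) and stays where it is left. Home is a hard stop
- tray_spot (a point): point on the tray's floor (54 mm above the counter), on its centre line, about the middle of the part that is out; moves with the tray, axes like the case's. Floor 142 mm wide in x between lips 10 mm high; 80 mm in +y to the end panel (top 50 mm above the floor), 60 to 95 mm in -y to the case's header (top 130 mm above the floor: a wide gripper body fits only turned along x)
- tray_panel (a point): centre of the outer (+y) face of the tray's brown wooden upright end panel, 76 mm above the counter; panel 156 mm wide, 48 to 104 mm above the counter; an alu lip, 110 mm wide and 5 mm thick, stands 16 mm out along its top. Push panel or lip toward the case's -y to slide the tray home. Moves with the tray, axes like the case's
- lid (a joint): opening angle of the clear lid from closed (rad): 0 = closed, 1.35 = end stop. It falls shut from any angle when let go. The closed lid slopes down 20 degrees toward the customer side
- lid_hinge (a point): point on the lid's hinge axis, mid-width, 185 mm above the counter; the axis runs along the case's x. Axes turn with the lid: x along the hinge, -y from the hinge to the free edge, z out of the lid's upper face. Lid 338 mm wide, 261 mm long from the axis, 7 mm thick, about 0.55 kg
- lid_handle (a point): middle of the lid's dark round handle bar (12 mm in diameter, free length 120 mm, along the lid's x), 232 mm from the hinge axis along the lid and 40 mm out along the lid's z (33 mm above its upper face); it moves with the lid, same axes. The round bar can turn between the fingers
- box_blue: bystander on the board: wooden box like the red one, but with a blue label; origin: centre of its underside
- pyramid: bystander on the board: dark grey ash-coated truncated pyramid cheese, 62 mm square at the foot, 48 mm high; origin: centre of its underside
- slab_orange: bystander in the case on the fixed tray: white slab with an orange band, 66 x 50 x 36 mm; origin: centre of its underside
- slab_green: bystander in the case on the fixed tray: white slab with a green band, 66 x 50 x 36 mm; origin: centre of its underside
- jar: bystander: amber jam jar with a brass lid, 60 mm in diameter, 85 mm high, on the counter on the customer side; origin: centre of its underside
- knife: bystander: cheese knife, dark wooden handle, 230 mm long, lying on the counter on the customer side; origin: at its bolster, on the counter
- tag: bystander: white price tag on a dark wooden foot, 70 mm wide, 52 mm high, on the counter on the customer side; origin: centre of its underside

How it is judged:
On the way, in this order (a step that is already met when the one before it is completed fails the run):
1. the red-labelled box stands upright on the pulled-out tray, let go (x of box_red in the frame of tray_spot between -0.05 and 0.05 m and y of box_red in the frame of tray_spot between -0.15 and 0.06 m and z of box_red in the frame of tray_spot between -0.005 and 0.006 m and angle between box_red's own z axis and vertical below 0.1 rad and linear speed of box_red below 0.03 m/s and contact force between the fingers and box_red below 0.1 N and value of joint tray above 0.08 m), for 0.2 s.
2. the tray is fully home with the box on it, the lid still shut (value of joint tray below 0.008 m and value of joint lid below 0.1 rad and z of box_red in the frame of tray_spot below 0.006 m and angle between box_red's own z axis and vertical below 0.1 rad), for 0.2 s.
At the end, for the whole second after the job is handed in: the lid is held up by the fingers at 50 degrees from closed (within 6 degrees), the tray is home (within 8 mm), and the red-labelled box stands upright on its floor, at rest (value of joint lid between 0.768 and 0.977 rad and contact force between the fingers and lid above 0.8 N and contact force between lid and box_red below 0.1 N and value of joint tray below 0.008 m and x of box_red in the frame of tray_spot between -0.05 and 0.05 m and y of box_red in the frame of tray_spot between -0.15 and 0.06 m and z of box_red in the frame of tray_spot between -0.005 and 0.006 m and angle between box_red's own z axis and vertical below 0.1 rad and linear speed of box_red below 0.03 m/s); the arm keeps its last pose, push and grip.
It fails at once if the red-labelled box is dropped or thrown (faster than 0.75 m/s while not held) (linear speed of box_red above 0.75 m/s and contact force between the fingers and box_red below 0.05 N).
It fails at once if other goods are moved by more than 30 mm (distance of any of box_blue, pyramid, slab_orange, slab_green, jar, knife, tag from where it was at the start of the episode above 0.03 m).
It also fails if it takes over 67 s, if anything falls off the work surface, if the arm or the gripper's body presses on something with over 40 N, if the wrist force passes 120 N, or if a joint passes its speed limit or range.

## Working session

There is one attempt and no reset: what is moved stays moved. The work goes in short steps, Python scripts to look and compute and a shell command to move; the robot and the scene stay as the last step left them, time stands still between calls to the robot, and variables do not carry over. Pictures are saved under pics/ and viewed, at most 10 in all, crops included, and the job is handed in when it is done.

```bash
mkdir -p pics; cat > h.py <<'E'
import numpy as np, cv2
from bench import ctrl
def load(n): return np.load(f'{n}.npz')
def snap():
    for n in ("side","top"):
        f=ctrl.grab_frame(n); np.savez(f'{n}.npz',**{k:np.array(v) for k,v in f.items()})
def rays(f,uv):
    K=f['camera_matrix'];k=float(f['k1'])
    d=cv2.undistortPoints(np.array(uv,float).reshape(-1,1,2),K,np.array([k,0,0,0,0.])).reshape(-1,2)
    return np.c_[d,np.ones(len(d))]
def plane(f,uv,z):
    R,t=f['R'],f['t']; o=-R.T@t; d=rays(f,uv)@R
    return o+d*((z-o[2])/d[:,2])[:,None]
def depth(f,uv):
    uv=np.array(uv).reshape(-1,2).astype(int)
    z=f['z_map'][uv[:,1],uv[:,0]]
    return (rays(f,uv)*z[:,None]-f['t'])@f['R']
def proj(f,X):
    r,_=cv2.Rodrigues(f['R']); return cv2.projectPoints(np.array(X,float).reshape(-1,1,3),r,f['t'],f['camera_matrix'],np.array([float(f['k1']),0,0,0,0.]))[0].reshape(-1,2)
E
python3 - <<'E'
from h import *
snap()
for n in("side","top"):
    f=load(n); cv2.imwrite(f'pics/{n}0.png',cv2.resize(f['img'][:,:,::-1],(800,600)))
    print(n,-f['R'].T@f['t'],f['R'][2])
s=ctrl.get_state(); print(s)
E
```

```text
side [0.3930937  0.71751831 1.24807338] [ 0.1092321  -0.5630316  -0.81918482]
top [ 0.46327087 -0.03450335  1.16626473] [ 0.08001344  0.00709154 -0.99676856]
{'time_s': 0.1, 'q': array([ 1.10228484e+00,  9.17643176e-02,  1.23177376e+00, -2.02104841e-05,
        1.81977490e+00, -5.66800154e-02]), 'joint_velocities': array([-8.50975255e-04, -4.02398573e-03, -2.74987111e-03, -9.90533201e-05,
       -3.66083113e-05, -6.63842974e-04]), 'effort': array([ 1.77731010e-03, -4.47855556e+01, -4.07569671e+01,  6.99955970e-02,
        2.84504704e-02, -1.15327157e-04]), 'eef_pos': array([0.24005093, 0.54959977, 0.22162678]), 'tcp_rot': array([-2.13828546e-04,  2.04465990e-01,  9.78873291e-01, -8.33220327e-04]), 'ft_force': array([-0.66600586, -0.23846718, -0.15511852]), 'wrist_torque': array([-0.0254859 ,  0.00989738, -0.01171949]), 'grip_force': 0.0, 'width': 0.9981104223775207}
```

View pics/top0.png

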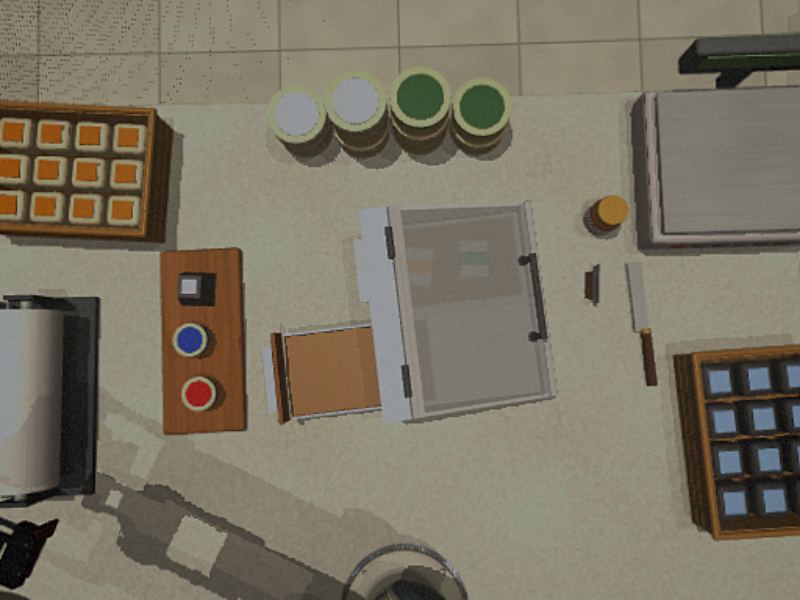

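View pics/side0.png

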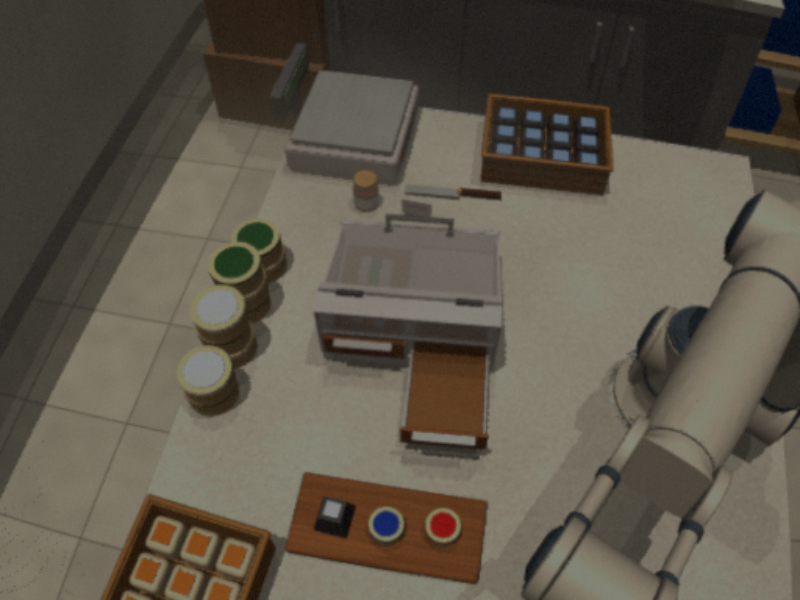

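The top view has world +x up and +y left. Converted to 512-wide pixels, the red box is at (127,251), the tray panel at about (180,241), and the handle bar runs from (336,166) to (342,216). The side view confirms this. The red box is the robot-side one in the row, at about (283,336) there.

```bash
python3 - <<'E'
from h import *
np.set_printoptions(precision=4,suppress=True)
T=load('top');S=load('side')
S_=1/1.5625
for n,f in(('top',T),('side',S)):
    hsv=cv2.cvtColor(f['img'],cv2.COLOR_RGB2HSV); h,s,v=cv2.split(hsv)
    m=(((h<6)|(h>174))&(s>170)&(v>90)).astype(np.uint8)
    c,l,st,ce=cv2.connectedComponentsWithStats(m)
    for i in range(1,c):
        if st[i,4]>40: print(n,'red',st[i],ce[i],plane(f,ce[i:i+1],.054),depth(f,ce[i]))
    m=((h>105)&(h<125)&(s>150)).astype(np.uint8)
    c,l,st,ce=cv2.connectedComponentsWithStats(m)
    for i in range(1,c):
        if st[i,4]>120: print(n,'blue',st[i],ce[i],plane(f,ce[i:i+1],.054))
    # brown wood: board, tray floor
    m=((h>5)&(h<16)&(s>110)).astype(np.uint8)
    c,l,st,ce=cv2.connectedComponentsWithStats(m)
    for i in range(1,c):
        if st[i,4]>300:
            q=np.argwhere(l==i)[:,::-1].astype(np.float32); r=cv2.minAreaRect(q); print(n,'brown',st[i],r)
            b=cv2.boxPoints(r); print(plane(f,b,.054 if n=='top' else .054)[:,:2].tolist())
# handle dark pixels in top
g=T['img'].max(2); sub=g[150:230,325:355]; m=(sub<70)
q=np.argwhere(m)[:,::-1]+[325,150]; P=plane(T,q,.143)
print(len(q)); vx=cv2.fitLine(P[:,:2].astype(np.float32),cv2.DIST_HUBER,0,.01,.01).ravel(); print('handle fit',vx, P.min(0),P.max(0))
np.save('hq.npy',q)
cv2.imwrite('pics/c1.png',cv2.resize(T['img'][125:285,165:360,::-1],(780,640))[:600])
cv2.imwrite('pics/c2.png',cv2.resize(S['img'][130:295,195:330,::-1],(480,587)))
E
```

```text
top red [119 244  16  16 198] [126.5455 251.6263] [[0.3952 0.3543 0.054 ]] [[0.3971 0.3554 0.0552]]
top blue [114 210  15  15 184] [120.962  216.9837] [[0.4914 0.3702 0.054 ]]
top brown [  0  64 108  67 656] ((63.7254638671875, 78.64297485351562), (124.81855010986328, 50.22427749633789), 30.29644775390625)
[[0.9224817942258159, 0.7208704873919745], [1.0487006677913517, 0.6512614926806937], [0.8577859985117109, 0.34428640485521933], [0.7337795093564632, 0.41608998673086717]]
top brown [ 103  159   54  119 4656] ((129.58428955078125, 217.97314453125), (117.6780014038086, 52.21283721923828), 89.02897644042969)
[[0.6544390102862856, 0.4226507414081743], [0.65333886374239, 0.27585280726940237], [0.3255224012920448, 0.27106276404495355], [0.32708761414747123, 0.4143043230918326]]
top brown [ 182  209   62   57 2733] ((212.0631103515625, 237.19247436523438), (50.91472625732422, 56.951416015625), 83.1572265625)
[[0.49175671422142564, 0.20366847368670182], [0.5066801735712073, 0.04534457154609458], [0.3664747818228703, 0.03125952942737257], [0.3518848815912703, 0.18787663561819937]]
top brown
[... 1833 characters left out ...]
 303  129   70 5057] ((247.7470703125, 337.11175537109375), (124.61540222167969, 52.95197296142578), 9.272602081298828)
[[0.6504741725675935, 0.45248837717429774], [0.6667715450632288, 0.30597000363769716], [0.3235341837684951, 0.29767426083858356], [0.3259561784609693, 0.44141104973148354]]
side brown [  65  317  111   67 1380] ((121.40347290039062, 362.3665771484375), (96.09920501708984, 72.84833526611328), 17.2414608001709)
[[0.9336410186600015, 0.6027718533303856], [0.9452628427651145, 0.4053547716710175], [0.6689306617347999, 0.4250254636948611], [0.6741847874299672, 0.6112174230728984]]
304
handle fit [ 0.9956  0.0934  0.5686 -0.2319] [ 0.4723 -0.2475  0.143 ] [ 0.617  -0.2082  0.143 ]
```

View pics/c1.png

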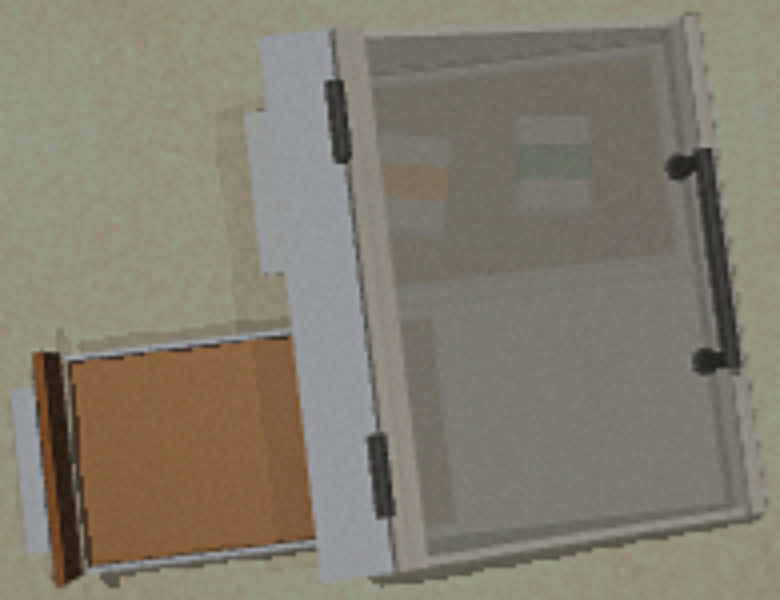

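View pics/c2.png

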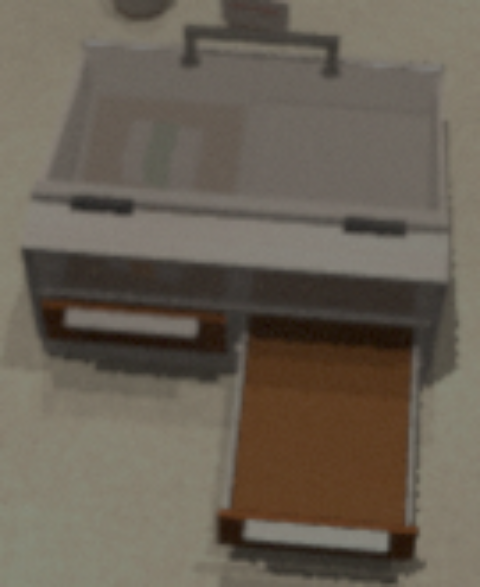

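Top crop: handle bar from (705,150) to (735,368), lip of the pulled tray's outer edge from (13,388) to (27,553), home lip of the fixed tray from (247,113) to (262,273), header's outer top edge from (260,38) to (320,580). Side crop: handle bar from (187,33) to (338,42), white lip from (245,518) to (388,552).

```bash
python3 - <<'E'
from h import *
np.set_printoptions(precision=4,suppress=True)
T=load('top');S=load('side')
t=lambda *p:np.array(p)/4+[165,125]
s=lambda *p:np.array(p)/3.556+[195,130]
def show(n,P):
    d=P[1]-P[0]; print(n,P[:,:2].tolist(),'mid',P.mean(0),'yaw',np.degrees(np.arctan2(d[1],d[0]))%180)
show('handleT',plane(T,t((735,368),(705,150)),.143)); show('handleS',plane(S,s((338,40),(187,31)),.143))
show('lipT',plane(T,t((27,553),(13,388)),.104))
show('homelipT',plane(T,t((262,273),(247,113)),.104))
show('headerT',plane(T,t((320,580),(260,38)),.184))
show('panelTopOuterT',plane(T,t((60,585),(36,352)),.104))
show('headerS',plane(S,s((447,283),(22,250)),.184))
show('lipS',plane(S,s((388,552),(243,543)),.104))
show('homelipS',plane(S,s((197,337),(65,332)),.104))
show('panelS',plane(S,s((414,527),(220,515)),.104))
E
```

```text
handleT [[0.4744033991062344, -0.24601882402954348], [0.6155679192321044, -0.23260803070816857]] mid [ 0.545  -0.2393  0.143 ] yaw 5.426878430991596
handleS [[0.47807109937645675, -0.2465978345970361], [0.6149489044343119, -0.23083515372595798]] mid [ 0.5465 -0.2387  0.143 ] yaw 6.569174849916068
lipT [[0.3647327569263308, 0.21759556729856303], [0.47353762589835374, 0.2263827908722467]] mid [0.4191 0.222  0.104 ] yaw 4.617260993401822
homelipT [[0.5461091687583717, 0.05918562487172257], [0.654716187516084, 0.06730386479667949]] mid [0.6004 0.0632 0.104 ] yaw 4.274838559576548
headerT [[0.35138992549075243, 0.020134848485575063], [0.6875627184505959, 0.05062416158580644]] mid [0.5195 0.0354 0.184 ] yaw 5.182283275771733
panelTopOuterT [[0.34334702638547104, 0.195956294227513], [0.4970941676887458, 0.21093479064254603]] mid [0.4202 0.2034 0.104 ] yaw 5.564362631602476
headerS [[0.35245775789403416, 0.02168752509268468], [0.6883065309589349, 0.05543148853118662]] mid [0.5204 0.0386 0.184 ] yaw 5.737463245726613
lipS [[0.3648974428387898, 0.21994978862195103], [0.47487387817673593, 0.23335424445060865]] mid [0.4199 0.2267 0.104 ] yaw 6.949207649210215
homelipS [[0.5460549998818294, 0.061170358983075546], [0.6541585095345088, 0.07755859795497067]] mid [0.6001 0.0694 0.104 ] yaw 8.620269358282311
panelS [[0.34808531758845446, 0.1957378943102528], [0.4966208150801281, 0.21383318305497956]] mid [0.4224 0.2048 0.104 ] yaw 6.945813156615735
```

```bash
cat >> h.py <<'E'
from scipy.spatial.transform import Rotation as Ro
def go(x,y,z,ydeg=None):
    s=ctrl.get_state(); w,a,b,c=s['tcp_rot']; R=Ro.from_quat([a,b,c,w]).as_matrix()
    yd=np.degrees(np.arctan2(R[1,1],R[0,1])); p=s['eef_pos']
    print('t',round(s['time_s'],2),'pos',p.round(4),'ydeg',round(yd,1),'tilt',R[:,2].round(3),'w',round(s['width'],3),'grip',round(s['grip_force'],1),'F',s['ft_force'].round(1),'q6',round(s['q'][5],2))
    print('tool mm',((np.array([x,y,z])-p)@R*1000).round(1),'twist',None if ydeg is None else round(((yd-ydeg+90)%180-90)/5,2))
E
python3 -m pendant '[{"hand":-1,"linear":[0,0,0],"twist":-1.26},{"hand":-1,"linear":[0,0,0],"twist":-1.26},{"hand":-1,"linear":[0,0,0],"twist":-1.26},{"hand":-1,"linear":[0,0,0],"twist":-1.26},{"hand":-1,"linear":[-24,-32,0],"twist":0},{"hand":-1,"linear":[-24,-32,0],"twist":0},{"hand":-1,"linear":[-24,-32,0],"twist":0},{"hand":-1,"linear":[-24,-32,0],"twist":0}]'
python3 -c "from h import *;go(.3965,.3535,.10,91.6)"
```

```text
time_s: 0.77
eef_pos: [0.3402, 0.4232, 0.2219]
tcp_rot: [-0.0, -0.015, 1.0, -0.0]
ft_force: [0.5, 0.2, 0.2]
width: 1.001
grip_force: 0.0
t 0.77 pos [0.3402 0.4232 0.2219] ydeg 91.7 tilt [-0.001 -0.001 -1.   ] w 1.001 grip 0.0 F [0.5 0.2 0.2] q6 -0.77
tool mm [-54.4 -71.2 122. ] twist 0.01
```

```bash

python3 -m pendant '[{"hand":-1,"linear":[-24,-32,0],"twist":0},{"hand":-1,"linear":[-24,-32,0],"twist":0},{"hand":-1,"linear":[0,0,30],"twist":0},{"hand":-1,"linear":[0,0,30],"twist":0},{"hand":-1,"linear":[0,0,30],"twist":0},{"hand":-1,"linear":[0,0,0],"twist":0},{"hand":-1,"linear":[0,0,0],"twist":0}]' >/dev/null
python3 - <<'E'
from h import *
go(.3965,.3535,.024,91.6)
snap()
for n in('top','side'):
    f=load(n); cv2.imwrite(f'pics/{n}1.png',f['img'][:,:,::-1])
    print(proj(f,ctrl.get_state()['eef_pos']))
T=load('top');S=load('side')
cv2.imwrite('pics/c3.png',np.hstack([cv2.resize(T['img'][190:290,70:170,::-1],(400,400)),cv2.resize(S['img'][280:380,230:330,::-1],(400,400))]))
E
```

```text
t 1.35 pos [0.3885 0.3611 0.1309] ydeg 91.6 tilt [-0.004 -0.003 -1.   ] w 1.0 grip 0.0 F [ 0.5 -0.5  1.4] q6 -0.91
tool mm [ -8.2  -7.5 106.9] twist 0.0
[[112.21093153 256.06346306]]
[[287.17691341 330.50133652]]
```

View pics/c3.png

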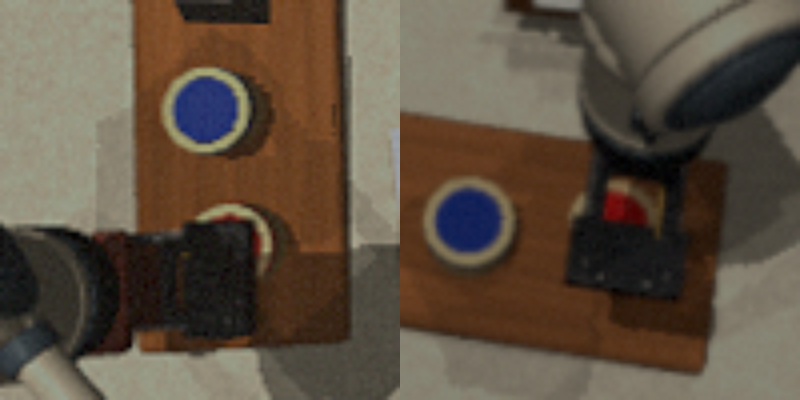

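The left half shows the gripper over the red box, a few mm off. The right half shows the body's 75 mm side along world x, so the fingers close along y as wanted.

```bash

python3 -m pendant '[{"hand":-1,"linear":[-8,-7.5,0],"twist":0},{"hand":-1,"linear":[0,0,20],"twist":0},{"hand":-1,"linear":[0,0,25],"twist":0},{"hand":-1,"linear":[0,0,25],"twist":0},{"hand":-1,"linear":[0,0,20],"twist":0},{"hand":-1,"linear":[0,0,12],"twist":0},{"hand":-1,"linear":[0,0,0],"twist":0},{"hand":-1,"linear":[0,0,0],"twist":0}]' >/dev/null
python3 -c "from h import *;go(.3965,.3535,.024,91.6)"
```

```text
t 2.12 pos [0.3984 0.3549 0.0318] ydeg 91.6 tilt [ 0.001  0.001 -1.   ] w 1.002 grip 0.0 F [0.7 0.5 0.4] q6 -0.93
tool mm [ 1.9 -1.3  7.8] twist 0.0
```

```bash

python3 -m pendant '[{"hand":-1,"linear":[1.5,-1,4],"twist":0},{"hand":-1,"linear":[0,0,3],"twist":0},{"hand":1,"linear":[0,0,0],"twist":0},{"hand":1,"linear":[0,0,0],"twist":0},{"hand":1,"linear":[0,0,0],"twist":0},{"hand":1,"linear":[0,0,0],"twist":0},{"hand":1,"linear":[0,0,0],"twist":0},{"hand":1,"linear":[0,0,0],"twist":0}]' 
python3 -c "from h import *;go(.3965,.3535,.024,91.6)"
```

```text
time_s: 2.78
eef_pos: [0.3963, 0.3538, 0.0239]
tcp_rot: [0.0, -0.014, 1.0, 0.0]
ft_force: [0.4, -0.0, 0.8]
width: 0.674
grip_force: 30.0
t 2.78 pos [0.3963 0.3538 0.0239] ydeg 91.6 tilt [ 0.  0. -1.] w 0.674 grip 30.0 F [ 0.4 -0.   0.8] q6 -0.93
tool mm [-0.2 -0.3 -0.1] twist 0.0
```

```bash

python3 -m pendant '[{"hand":1,"linear":[0,0,-10],"twist":0},{"hand":1,"linear":[0,0,-25],"twist":0},{"hand":1,"linear":[0,0,-30],"twist":0},{"hand":1,"linear":[0,0,-30],"twist":0},{"hand":1,"linear":[0,0,-25],"twist":0},{"hand":1,"linear":[0,0,-10],"twist":1},{"hand":1,"linear":[0,0,0],"twist":1.25},{"hand":1,"linear":[0,0,0],"twist":1.25}]' 
python3 -m pendant '[{"hand":1,"linear":[0,0,0],"twist":1.25},{"hand":1,"linear":[0,0,0],"twist":1.25},{"hand":1,"linear":[0,0,0],"twist":1.25},{"hand":1,"linear":[0,0,0],"twist":1.25},{"hand":1,"linear":[0,0,0],"twist":1.25},{"hand":1,"linear":[0,0,0],"twist":1.25},{"hand":1,"linear":[0,0,0],"twist":1.25},{"hand":1,"linear":[0,0,0],"twist":1.25}]' >/dev/null
python3 -m pendant '[{"hand":1,"linear":[0,0,0],"twist":1.25},{"hand":1,"linear":[0,0,0],"twist":1.25},{"hand":1,"linear":[0,0,0],"twist":1.24},{"hand":1,"linear":[0,0,0],"twist":0},{"hand":1,"linear":[0,0,0],"twist":0}]' >/dev/null
python3 -c "from h import *;go(.429,.118,.155,5.4)"
```

```text
time_s: 3.45
eef_pos: [0.3967, 0.354, 0.1559]
tcp_rot: [0.001, 0.141, 0.99, 0.001]
ft_force: [-0.3, 0.0, -1.1]
width: 0.674
grip_force: 30.0
t 4.53 pos [0.3962 0.3536 0.1541] ydeg 5.6 tilt [ 0.  0. -1.] w 0.673 grip 30.0 F [-0.1  0.8 -1.1] q6 0.57
tool mm [-237.7    9.7   -1. ] twist 0.04
```

```bash

python3 -m pendant '[{"hand":1,"linear":[-20,1.4,0],"twist":0},{"hand":1,"linear":[-36,1.4,0],"twist":0},{"hand":1,"linear":[-38,1.4,0],"twist":0},{"hand":1,"linear":[-38,1.4,0],"twist":0},{"hand":1,"linear":[-38,1.4,0],"twist":0},{"hand":1,"linear":[-38,1.4,0],"twist":0},{"hand":1,"linear":[-20,1.4,0],"twist":0},{"hand":1,"linear":[-10,0,0],"twist":0}]' >/dev/null
python3 -m pendant '[{"hand":1,"linear":[0,0,0],"twist":0},{"hand":1,"linear":[0,0,20],"twist":0},{"hand":1,"linear":[0,0,25],"twist":0},{"hand":1,"linear":[0,0,20],"twist":0},{"hand":1,"linear":[0,0,10],"twist":0},{"hand":1,"linear":[0,0,0],"twist":0},{"hand":1,"linear":[0,0,0],"twist":0}]' >/dev/null
python3 -c "from h import *;go(.429,.118,.0605,5.4)"
```

```text
t 5.78 pos [0.4282 0.1185 0.0788] ydeg 5.5 tilt [-0.001  0.    -1.   ] w 0.675 grip 30.0 F [-0.3 -0.3 -0.5] q6 0.1
tool mm [-0.6  0.8 18.3] twist 0.02
```

```bash

python3 -m pendant '[{"hand":1,"linear":[0,0,8],"twist":0},{"hand":1,"linear":[0,0,5],"twist":0},{"hand":1,"linear":[0,0,2.5],"twist":0},{"hand":1,"linear":[0,0,1.5],"twist":0},{"hand":1,"linear":[0,0,0],"twist":0},{"hand":1,"linear":[0,0,0],"twist":0}]' 
python3 -c "from h import *;go(.429,.118,.0600,5.4)"
```

```text
time_s: 6.28
eef_pos: [0.4285, 0.1176, 0.0618]
tcp_rot: [0.0, 0.673, 0.74, 0.0]
ft_force: [-0.8, 0.2, -1.3]
width: 0.677
grip_force: 30.0
t 6.28 pos [0.4285 0.1176 0.0618] ydeg 5.4 tilt [ 0.  0. -1.] w 0.677 grip 30.0 F [-0.8  0.2 -1.3] q6 0.1
tool mm [0.4 0.6 1.8] twist -0.0
```

```bash

python3 -m pendant '[{"hand":1,"linear":[0,0,1],"twist":0},{"hand":1,"linear":[0,0,1],"twist":0},{"hand":1,"linear":[0,0,0],"twist":0},{"hand":1,"linear":[0,0,0],"twist":0}]' 
python3 -c "from h import *;go(.429,.118,.0600,5.4)"
```

```text
time_s: 6.62
eef_pos: [0.4286, 0.1176, 0.0599]
tcp_rot: [0.0, 0.673, 0.74, 0.0]
ft_force: [0.8, 0.6, 0.4]
width: 0.676
grip_force: 30.0
t 6.62 pos [0.4286 0.1176 0.0599] ydeg 5.4 tilt [ 0.001  0.    -1.   ] w 0.676 grip 30.0 F [0.8 0.6 0.4] q6 0.1
tool mm [ 0.3  0.4 -0.1] twist -0.0
```

```bash

python3 -m pendant '[{"hand":1,"linear":[0,0,0.7],"twist":0},{"hand":1,"linear":[0,0,0],"twist":0},{"hand":-0.5,"linear":[0,0,0],"twist":0},{"hand":-0.7,"linear":[0,0,0],"twist":0},{"hand":-0.7,"linear":[0,0,0],"twist":0},{"hand":-0.7,"linear":[0,0,0],"twist":0},{"hand":-0.7,"linear":[0,0,0],"twist":0}]' 
python3 -m pendant '[{"hand":-0.7,"linear":[0,0,-10],"twist":0},{"hand":-0.7,"linear":[0,0,-30],"twist":0},{"hand":-0.7,"linear":[0,0,-35],"twist":0},{"hand":-0.7,"linear":[0,0,-30],"twist":0},{"hand":1,"linear":[30,0,-10],"twist":0},{"hand":1,"linear":[38,0,0],"twist":0},{"hand":1,"linear":[38,0,0],"twist":0},{"hand":1,"linear":[20,0,0],"twist":0}]' 
python3 - <<'E'
from h import *
snap()
go(.41,.25,.09,5.4)
T=load('top');S=load('side')
cv2.imwrite('pics/c4.png',np.hstack([cv2.resize(T['img'][175:295,160:280,::-1],(400,400)),cv2.resize(S['img'][190:310,230:350,::-1],(400,400))]))
for f in(T,S):
    h,s,v=cv2.split(cv2.cvtColor(f['img'],cv2.COLOR_RGB2HSV)); m=(((h<6)|(h>174))&(s>170)&(v>90)).astype(np.uint8)
    c,l,st,ce=cv2.connectedComponentsWithStats(m)
    for i in range(1,c):
        if st[i,4]>60: print(st[i],ce[i],plane(f,ce[i:i+1],.09),depth(f,ce[i]))
E
```

```text
time_s: 7.2
eef_pos: [0.4283, 0.1176, 0.0587]
tcp_rot: [-0.0, 0.673, 0.74, -0.0]
ft_force: [-0.0, 0.1, -0.3]
width: 0.85
grip_force: 0.0
time_s: 7.87
eef_pos: [0.416, 0.2461, 0.1752]
tcp_rot: [-0.0, 0.672, 0.74, 0.001]
ft_force: [0.6, -0.2, 0.1]
width: 0.582
grip_force: 0.0
t 7.97 pos [0.4159 0.2456 0.1744] ydeg 5.6 tilt [-0.     0.001 -1.   ] w 0.494 grip 0.0 F [-0.3 -0.8 -0.9] q6 0.36
tool mm [ 4.9 -5.4 84.5] twist 0.05
[203 231  17  17 217] [210.76497696 238.57142857] [[0.42629805 0.11571977 0.09      ]] [[0.42790965 0.11761653 0.09099481]]
```

View pics/c4.png

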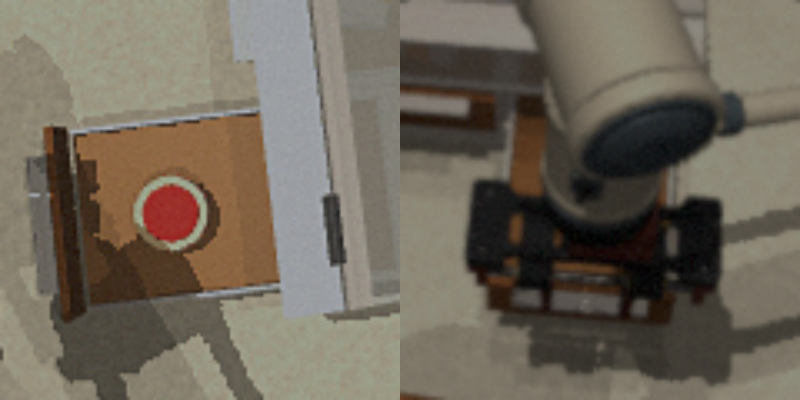

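The left half shows the red box upright, centred on the tray at crop (171,213). The panel and lip are clear of the gripper.

```bash

python3 -m pendant '[{"hand":1,"linear":[5,-5,0],"twist":0},{"hand":1,"linear":[0,0,25],"twist":0},{"hand":1,"linear":[0,0,30],"twist":0},{"hand":1,"linear":[0,0,24],"twist":0},{"hand":1,"linear":[0,0,6],"twist":0},{"hand":1,"linear":[-6,0,0],"twist":0},{"hand":1,"linear":[-8,0,0],"twist":0},{"hand":1,"linear":[-10,0,0],"twist":0}]' 
python3 -m pendant '[{"hand":1,"linear":[-12,0,0],"twist":0},{"hand":1,"linear":[-15,0,0],"twist":0},{"hand":1,"linear":[-18,0,0],"twist":0},{"hand":1,"linear":[-18,0,0],"twist":0},{"hand":1,"linear":[-18,0,0],"twist":0},{"hand":1,"linear":[-16,0,0],"twist":0},{"hand":1,"linear":[-14,0,0],"twist":0},{"hand":1,"linear":[-10,0,0],"twist":0}]' 
python3 - <<'E'
from h import *
go(.4316,.088,.09,5.4)
p=ctrl.get_state()['eef_pos'][:2]-[.5335,-.1054]; print('case',p@[.9955,.0941],p@[-.0941,.9955])
E
```

```text
time_s: 8.63
eef_pos: [0.4141, 0.2234, 0.091]
tcp_rot: [0.0, 0.673, 0.74, 0.001]
ft_force: [-1.8, 1.4, -0.7]
width: 0.003
grip_force: 0.9
time_s: 9.3
eef_pos: [0.4256, 0.1013, 0.0908]
tcp_rot: [0.001, 0.674, 0.739, 0.001]
ft_force: [0.3, 2.2, 1.0]
width: 0.007
grip_force: 0.9
t 9.3 pos [0.4256 0.1013 0.0908] ydeg 5.3 tilt [ 0.003  0.    -1.   ] w 0.007 grip 0.9 F [0.3 2.2 1. ] q6 0.06
tool mm [-13.8   4.7   0.8] twist -0.02
case -0.08793434217404676 0.21591414320191835
```

```bash

python3 -m pendant '[{"hand":1,"linear":[-7,4,0],"twist":0},{"hand":1,"linear":[-3,0,0],"twist":0},{"hand":1,"linear":[20,0,0],"twist":0},{"hand":1,"linear":[30,0,0],"twist":0},{"hand":1,"linear":[10,0,0],"twist":0},{"hand":1,"linear":[0,0,30],"twist":0},{"hand":1,"linear":[0,0,35],"twist":0},{"hand":1,"linear":[0,0,13],"twist":0}]' 
python3 - <<'E'
from h import *
snap()
go(.4316,.088,.012,5.4)
p=ctrl.get_state()['eef_pos'][:2]-[.5335,-.1054]; print('case',p@[.9955,.0941],p@[-.0941,.9955])
T=load('top');S=load('side')
cv2.imwrite('pics/c5.png',np.hstack([cv2.resize(T['img'][165:285,160:280,::-1],(400,400)),cv2.resize(S['img'][170:290,230:350,::-1],(400,400))]))
E
```

```text
time_s: 9.97
eef_pos: [0.4219, 0.153, 0.0067]
tcp_rot: [-0.001, 0.672, 0.74, -0.002]
ft_force: [-0.9, 0.7, -0.5]
width: 0.003
grip_force: 0.0
t 10.07 pos [0.4217 0.1527 0.0076] ydeg 5.5 tilt [-0.006 -0.002 -1.   ] w 0.007 grip 0.0 F [0.  0.3 0.1] q6 0.18
tool mm [-65.3   3.6  -4.3] twist 0.01
case -0.08699265346337583 0.26744600380897066
```

View pics/c5.png

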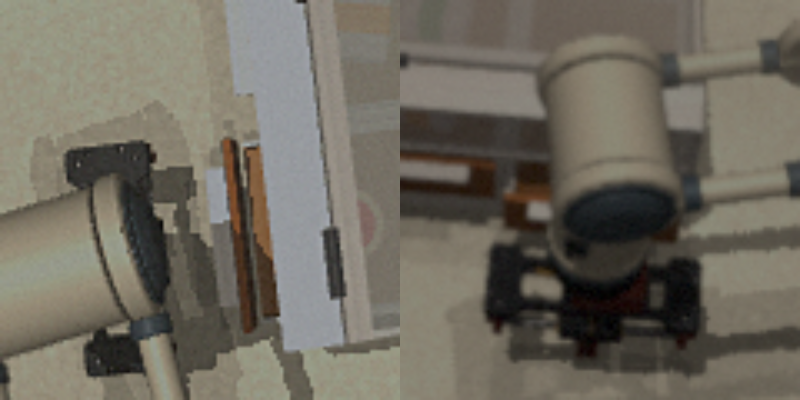

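The left half shows the tray nearly in, with the lip edge at crop (207,235), and the gripper's end blocks standing clear of it. Next I push the rest with the body low, watching the force.

```bash
cat > c.py <<'E'
from h import *
s=ctrl.get_state();p=s['eef_pos'][:2]-[.5335,-.1054]; print('case',round(p@[.9955,.0941],4),round(p@[-.0941,.9955],4),'z',s['eef_pos'][2].round(4),'F',s['ft_force'].round(1),s['wrist_torque'].round(2))
E
python3 -m pendant '[{"hand":1,"linear":[-10,0,0],"twist":0},{"hand":1,"linear":[-10,0,0],"twist":0},{"hand":1,"linear":[-7,0,0],"twist":0},{"hand":1,"linear":[-5,0,0],"twist":0},{"hand":1,"linear":[-5,0,0],"twist":0}]' >/dev/null;python3 c.py
python3 -m pendant '[{"hand":1,"linear":[-4,0,0],"twist":0},{"hand":1,"linear":[-4,0,0],"twist":0},{"hand":1,"linear":[-4,0,0],"twist":0}]' >/dev/null;python3 c.py
```

```text
case -0.0839 0.2299 z 0.0121 F [ 0.3 -0.1 -0.1] [-0.1   0.07  0.01]
case -0.0844 0.2187 z 0.0113 F [0.1 1.9 1.1] [0.04 0.01 0.06]
```

```bash

python3 -m pendant '[{"hand":1,"linear":[-4,0,0],"twist":0},{"hand":1,"linear":[-4,0,0],"twist":0},{"hand":1,"linear":[-3,0,0],"twist":0}]' >/dev/null;python3 c.py
python3 - <<'E'
from h import *
snap();T=load('top');S=load('side')
cv2.imwrite('pics/c6.png',np.hstack([cv2.resize(T['img'][155:275,170:290,::-1],(400,400)),cv2.resize(S['img'][170:290,230:350,::-1],(400,400))]))
E
```

```text
case -0.0846 0.2076 z 0.0109 F [1.  1.5 1.2] [0.03 0.07 0.04]
```

View pics/c6.png

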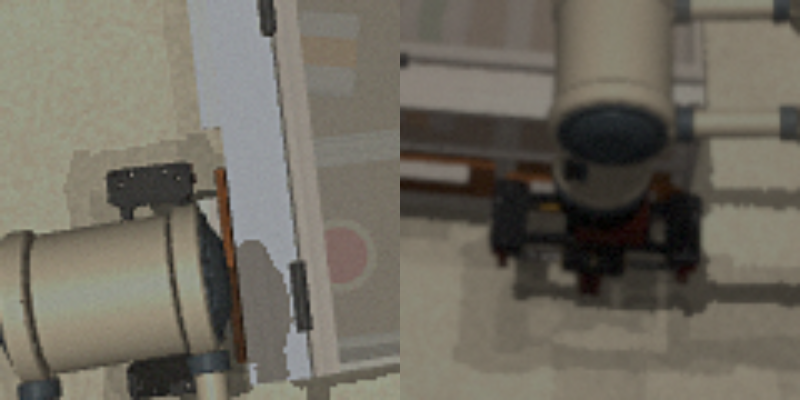

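The panel's top outer edge is at crop (217,170) to (240,360) in the left half, so the tray still has a little way to go.

```bash
python3 - <<'E'
from h import *
T=load('top')
P=plane(T,np.array([(215,170),(237,360)])*.3+[170,155],.104)[:,:2]-[.533,-.107]
print(P@[.9955,.0941],P@[-.0941,.9955])
E
python3 -m pendant '[{"hand":1,"linear":[-3,0,0],"twist":0},{"hand":1,"linear":[-2,0,0],"twist":0},{"hand":1,"linear":[0,0,0],"twist":0}]' >/dev/null;python3 c.py
python3 -m pendant '[{"hand":1,"linear":[-2,0,0],"twist":0},{"hand":1,"linear":[0,0,0],"twist":0}]' >/dev/null;python3 c.py
```

```text
[-0.00655212 -0.1581715 ] [0.15742145 0.15707693]
case -0.0848 0.2026 z 0.0107 F [0.9 0.4 0.1] [-0.07  0.03  0.03]
case -0.0847 0.2007 z 0.0108 F [-0.9  0.3  0.5] [-0.05  0.12 -0.02]
```

```bash
for i in 1; do
python3 -m pendant '[{"hand":1,"linear":[-1.5,0,0],"twist":0},{"hand":1,"linear":[-1,0,0],"twist":0},{"hand":1,"linear":[0,0,0],"twist":0}]' >/dev/null;python3 c.py
python3 -m pendant '[{"hand":1,"linear":[-1.2,0,0],"twist":0},{"hand":1,"linear":[0,0,0],"twist":0}]' >/dev/null;python3 c.py; done
```

```text
case -0.0847 0.1982 z 0.0108 F [-0.8  0.4  0.5] [-0.02  0.06 -0.04]
case -0.0847 0.1972 z 0.0109 F [-1.   1.  -0.5] [0.14 0.08 0.02]
```

```bash

python3 -m pendant '[{"hand":1,"linear":[-1,0,0],"twist":0},{"hand":1,"linear":[0,0,0],"twist":0}]' >/dev/null;python3 c.py
python3 -m pendant '[{"hand":1,"linear":[-1,0,0],"twist":0},{"hand":1,"linear":[0,0,0],"twist":0}]' >/dev/null;python3 c.py
python3 -m pendant '[{"hand":1,"linear":[-1,0,0],"twist":0},{"hand":1,"linear":[0,0,0],"twist":0}]' >/dev/null;python3 c.py
```

```text
case -0.0847 0.1974 z 0.011 F [-1.7  6.9  0.6] [0.63 0.21 0.02]
case -0.0847 0.1976 z 0.0111 F [-2.2 12.3  0.3] [ 1.03  0.21 -0.08]
case -0.0847 0.1977 z 0.0112 F [-2.8 17.7  0.2] [ 1.49  0.31 -0.12]
```

The force climbs with no further motion at y' 0.1975, so the tray is against its hard stop. I'll back off, rise and turn for the handle.

```bash

python3 -m pendant '[{"hand":1,"linear":[2,0,0],"twist":0},{"hand":1,"linear":[4,0,0],"twist":0},{"hand":1,"linear":[20,0,0],"twist":0},{"hand":1,"linear":[30,0,0],"twist":0},{"hand":1,"linear":[0,0,-20],"twist":0},{"hand":1,"linear":[0,0,-38],"twist":0},{"hand":1,"linear":[0,0,-38],"twist":0},{"hand":1,"linear":[0,0,-38],"twist":0}]' >/dev/null
python3 -m pendant '[{"hand":0.3,"linear":[0,0,-38],"twist":0},{"hand":0.3,"linear":[0,0,-38],"twist":0},{"hand":0.3,"linear":[0,0,-38],"twist":1.3},{"hand":0.3,"linear":[0,0,0],"twist":1.3},{"hand":0.3,"linear":[0,0,0],"twist":1.3},{"hand":0.3,"linear":[0,0,0],"twist":1.3},{"hand":0.3,"linear":[0,0,0],"twist":1.3},{"hand":0.3,"linear":[0,0,0],"twist":1.3}]' >/dev/null
python3 -m pendant '[{"hand":0.3,"linear":[0,0,0],"twist":1.3},{"hand":0.3,"linear":[0,0,0],"twist":1.3},{"hand":0.3,"linear":[0,0,0],"twist":1.3},{"hand":0.3,"linear":[0,0,0],"twist":1.3},{"hand":0.3,"linear":[0,0,0],"twist":1.3},{"hand":0.3,"linear":[0,0,0],"twist":1.3},{"hand":0.3,"linear":[0,0,0],"twist":1.3},{"hand":0.3,"linear":[0,0,0],"twist":1.1}]' >/dev/null
python3 - <<'E'
from h import *
go(.5458,-.239,.26,95.4)
snap();T=load('top')
t=lambda *p:np.array(p)/4+[165,125]
cv2.imwrite('pics/c7.png',cv2.resize(T['img'][125:285,165:360,::-1],(780,640))[:600])
E
```

```text
t 14.42 pos [0.4259 0.1354 0.259 ] ydeg -85.0 tilt [ 0.    -0.001 -1.   ] w 0.351 grip 0.0 F [ 1.5 -0.   0.2] q6 1.71
tool mm [ 86.6 383.5  -0.6] twist -0.07
```

View pics/c7.png

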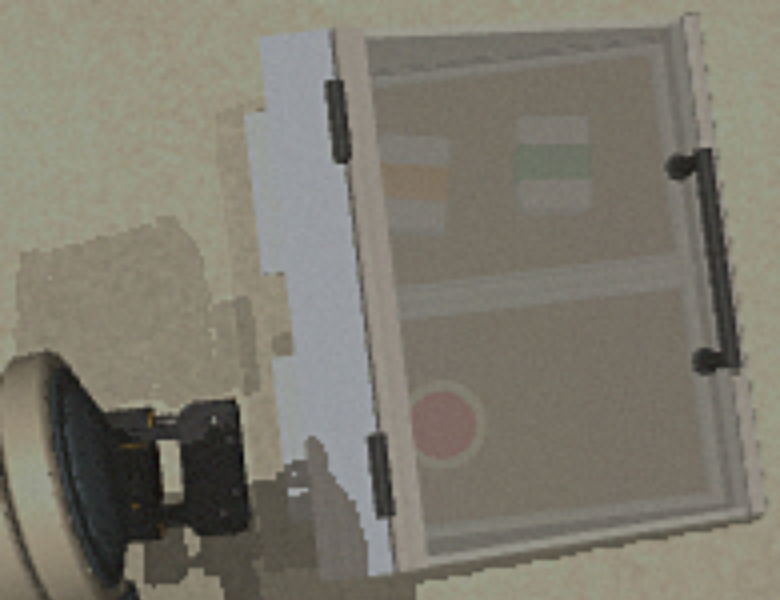

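Compared with the first crop, both trays' lips now line up at about (247,113) and (275,370). The box stands inside at (443,427). The handle still runs from (705,150) to (735,368).

```bash

python3 -m pendant '[{"hand":0.3,"linear":[5,18,0],"twist":-0.07},{"hand":0.3,"linear":[8,35,0],"twist":0},{"hand":0.3,"linear":[8,35,0],"twist":0},{"hand":0.3,"linear":[8,35,0],"twist":0},{"hand":0.3,"linear":[8,35,0],"twist":0},{"hand":0.3,"linear":[8,35,0],"twist":0},{"hand":0.3,"linear":[8,35,0],"twist":0},{"hand":0.3,"linear":[8,35,0],"twist":0}]' >/dev/null
python3 -m pendant '[{"hand":0.3,"linear":[8,35,0],"twist":0},{"hand":0.3,"linear":[8,35,0],"twist":0},{"hand":0.3,"linear":[8,35,0],"twist":0},{"hand":0.3,"linear":[0,10,0],"twist":0},{"hand":0.3,"linear":[0,0,0],"twist":0},{"hand":0.3,"linear":[0,0,0],"twist":0}]' >/dev/null
python3 -c "from h import *;go(.5458,-.239,.127,95.4)"
```

```text
t 15.68 pos [ 0.5478 -0.2317  0.2586] ydeg -84.2 tilt [-0.001  0.001 -1.   ] w 0.348 grip 0.0 F [-1.  -0.   0.8] q6 1.01
tool mm [ -2.7   7.2 131.6] twist 0.08
```

```bash

python3 -m pendant '[{"hand":0.3,"linear":[-2.5,7.2,0],"twist":0},{"hand":0.3,"linear":[0,0,30],"twist":0},{"hand":0.3,"linear":[0,0,35],"twist":0},{"hand":0.3,"linear":[0,0,30],"twist":0},{"hand":0.3,"linear":[0,0,20],"twist":0},{"hand":0.3,"linear":[0,0,10],"twist":0},{"hand":0.3,"linear":[0,0,6],"twist":0},{"hand":0.3,"linear":[0,0,0],"twist":0}]' >/dev/null
python3 -c "from h import *;go(.5458,-.239,.127,95.4)"
python3 -m pendant '[{"hand":0.3,"linear":[0,0,0],"twist":0},{"hand":1,"linear":[0,0,0],"twist":0},{"hand":1,"linear":[0,0,0],"twist":0},{"hand":1,"linear":[0,0,0],"twist":0},{"hand":1,"linear":[0,0,0],"twist":0}]' 
python3 -c "from h import *;go(.5458,-.239,.127,95.4)"
```

```text
t 16.35 pos [ 0.5461 -0.2385  0.1279] ydeg -84.2 tilt [-0.  0. -1.] w 0.35 grip 0.0 F [ 0.6 -0.6  0. ] q6 1.0
tool mm [-0.4  0.5  0.9] twist 0.09
time_s: 16.77
eef_pos: [0.5467, -0.2365, 0.1297]
tcp_rot: [-0.002, 0.999, 0.051, 0.001]
ft_force: [-2.9, 11.9, 6.1]
width: 0.131
grip_force: 30.0
t 16.77 pos [ 0.5467 -0.2365  0.1297] ydeg -84.1 tilt [ 0.001  0.005 -1.   ] w 0.131 grip 30.0 F [-2.9 11.9  6.1] q6 1.0
tool mm [-1.2  2.5  2.7] twist 0.09
```

The grip holds the 12 mm bar. The lid opens in two half-arcs, worked out from the 235 mm radius.

```bash

python3 -m pendant '[{"hand":1,"linear":[0,0,-8],"twist":0},{"hand":1,"linear":[0,0.5,-17.5],"twist":0},{"hand":1,"linear":[0,0.2,-12.8],"twist":0},{"hand":1,"linear":[0,0.2,-12.8],"twist":0},{"hand":1,"linear":[0,-1.2,-12.8],"twist":0},{"hand":1,"linear":[0,-1.2,-12.8],"twist":0},{"hand":1,"linear":[0,-2.6,-12.5],"twist":0},{"hand":1,"linear":[0,-2.6,-12.5],"twist":0}]' 
python3 -c "from h import *;go(.5458,-.239,.127,95.4)"
```

```text
time_s: 17.43
eef_pos: [0.5463, -0.2331, 0.2309]
tcp_rot: [0.001, 0.999, 0.05, 0.001]
ft_force: [5.1, -0.8, -3.0]
width: 0.129
grip_force: 30.0
t 17.43 pos [ 0.5463 -0.2331  0.2309] ydeg -84.3 tilt [ 0.002 -0.001 -1.   ] w 0.129 grip 30.0 F [ 5.1 -0.8 -3. ] q6 1.01
tool mm [ -1.3   5.7 103.9] twist 0.07
```

```bash

python3 -m pendant '[{"hand":1,"linear":[0,-4,-12.2],"twist":0},{"hand":1,"linear":[0,-4,-12.2],"twist":0},{"hand":1,"linear":[0,-5.2,-11.8],"twist":0},{"hand":1,"linear":[0,-5.3,-11.7],"twist":0},{"hand":1,"linear":[0,-6.5,-11],"twist":0},{"hand":1,"linear":[0,-6.5,-11],"twist":0},{"hand":1,"linear":[0,-7.6,-10.3],"twist":0},{"hand":1,"linear":[0,-7.6,-10.3],"twist":0}]' >/dev/null
python3 -m pendant '[{"hand":1,"linear":[0,0,0],"twist":0},{"hand":1,"linear":[0,0,0],"twist":0},{"hand":1,"linear":[0,0,0],"twist":0}]'
python3 c.py
python3 - <<'E'
from h import *
snap()
T=load('top');S=load('side')
cv2.imwrite('pics/c8.png',np.hstack([cv2.resize(T['img'][125:285,165:365,::-1],(400,320)),cv2.resize(S['img'][100:260,180:380,::-1],(400,320))]))
E
```

```text
time_s: 18.35
eef_pos: [0.5421, -0.1887, 0.3234]
tcp_rot: [0.003, 0.999, 0.049, 0.004]
ft_force: [8.1, -9.2, 4.0]
width: 0.128
grip_force: 30.0
case 0.0007 -0.0837 z 0.3234 F [ 8.1 -9.2  4. ] [-1.68 -1.12 -0.01]
```

View pics/c8.png

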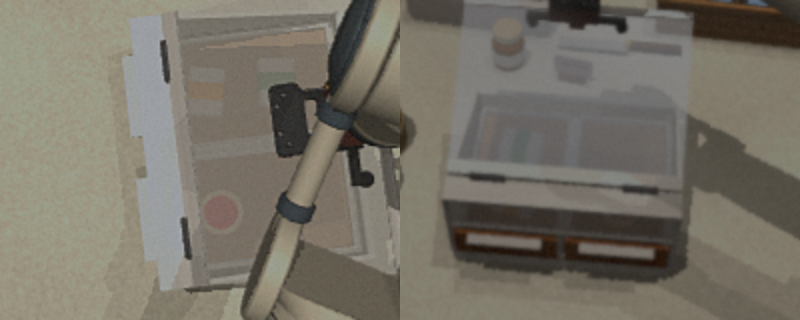

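The right half shows both tray panels flush and the lid held up by the fingers. The left half shows the box upright inside at (221,212). The arc chord works out to about 50 degrees, so I'm handing in.

```bash
python3 -c "from h import *;print(ctrl.finish_job())"
```

```text
the job is handed in; nothing more can be done
None
```

I handed the job in with the red box standing on the tray, the tray pushed home against its stop, and the fingers holding the lid up at about 50 degrees (worked out from how far the handle moved). The system gave no verdict.

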